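# Hang the nugget basket on the spring-balanced swing arm

## Robot

A 6-joint arm with a two-finger parallel gripper is mounted at the origin on the work surface. World frame = base frame: x ahead of the robot, y to its left, z up, the work surface at z = 0. Lengths are in m, angles in rad, forces in N, time in s.
With the tool pointing down it reaches from about 0.4 to 0.925 m from the base axis. Payload 12.5 kg.
Tool frame: the origin (TCP) lies on the centre line of the jaws, within the pads' length; the fingertips stand ahead of it and the grasp point (between the pads) lies 3 mm ahead of it (manip.tcp_to_tips is the z of the fingertips in the tool frame, in m); z points along the fingers, y is the line along which they close (so a half turn about z gives the same grasp; the last joint's range is limited). The gripper opens to 95 mm and grips with 3 to 60 N. Pads are 20 mm wide; open, the fingers measure 119 mm over their backs; the gripper's body (75 mm by 180 mm) begins 59 mm behind the grasp point.
Start: joints at [1.171, 0.491, 1.559, -0, 1.092, -0.106], TCP at [0.181, 0.598, 0.237] pointing down, gripper open.
Joint ranges: [-3.1, 3.1], [-0.84, 2.19], [0.05, 2.79], [-1.13, 4.28], [0.06, 2.93], [-2.69, 2.69]. Speed limits (rad/s): [2.22, 2.22, 2.79, 3.14, 3.14, 3.14].

## Interface

Orientations are given as a unit quaternion [w, x, y, z].
In Python, from rig import manip gives the robot as it stands.
- The arm moves only by the tool step_arm, never from a script. Its argument "increments" is a list of rows, each a list of 4 numbers: the shift along the tool's x, y, z in mm, then the turn about the tool's z in rad. In form: [[tx, ty, tz, roll], ...]. A call has 1 to 8 rows; each row shifts and turns the commanded pose from where the row before left it, along the tool's axes as they then stand; what a row does not reach is not made up. A row lasts 1/10 s, in which the tool goes at most 50 mm and 8.59 degrees, less where a joint would pass 70% of its speed; a pose out of reach is approached as far as the arm can. A call with a gripper value outside its range is refused whole. "jaw" is the gripper command: -1 is fully open, 1 is shut, values between are in proportion, set as the call begins (left out, the last holds). The fingers move at their own pace and stop on an object; "grip_force" is the grip in N (left out, the last holds). Time passes only in rows, so rows that do not move let the fingers close. It gives the time, the measured TCP pose, the force, the opening and the grip force at its end, in the units of the state.
- manip.read_state(): the state, without advancing time (a new reading comes with each control period).
- manip.capture(name): name is "scene" or "top"; returns a dict with "color" (420x560x3 uint8, red, green, blue), "range_z" (420x560 float32, m along the optical axis (not along the pixel's ray), 0 where there is no reading), "vertical_fov" (degrees; the focal length in pixels is half the picture's height over the tangent of half this angle, whatever the lens; pixels are square), "cx", "cy" (the principal point, pixels), "k1" (the pictures are not rectified: a ray, as slopes to the right and down, at radius r is drawn at 1 + k1 r^2 times it, then the intrinsics apply), "extrinsics" (4x4, takes a point from camera to world coordinates). Camera axes: x right, y down, z forward; pixel columns grow to the right and rows downward; lengths in m; the calibration is good to about 2 mm. A picture is of the moment at which its call begins.
- manip.hand_in(): hands the job in; it is judged then, once.
The state is a dict: "time_s": time; "joint_positions": joint angles; "qd": joint speeds; "joint_torque": joint torques, N m; "tool_pos": TCP position; "eef_rot": TCP orientation; "contact_force": force on the tool from outside, world axes, zero at the start; "moment": the same for the moment, N m; "finger_gap": finger opening in m; "grasp_force": force on a finger pad.
Only numpy, scipy, OpenCV 4.12 (cv2) and the standard library are available. Lean on these libraries where they do the work, as an engineer would, in place of code of your own. Each camera call takes 0.05 s, during which the arm holds its last target. There are 200 camera calls.

## Task

Pick up the small steel basket of glass nuggets by its wooden handle and hang it by its crossbar in the saddle (the arm's tip goes in between crossbar and tray) at the tip of the spring-balanced swing arm. Keep hold and ride down gently as the arm sinks, and let go only once the arm has settled and carries the whole weight, so that it neither drops nor springs up when released: the arm should only ever move slowly, a few centimetres a second. Do not haul on the arm, keep the basket upright, and leave the other things on the bench where they are.

Things in the scene. Friction and masses are not known exactly. Their poses are not given: they have to be found in the camera images.
- basket: Loose steel tray, 100 (its x) x 78 mm (y), 40 high, nuggets fixed inside. Origin: centre of underside, z up. Wire legs (6 mm) at y = -34.5 and +34.5 mm rise from it to a wooden handle; between them, 110 mm above the underside, a 6 mm crossbar runs along y. A half turn makes no difference. Mass unknown, 0.18 to 0.58 kg; centre of mass centred, well below the handle.
- handle (a point): Centre of the basket's wooden handle, 165 mm above the basket's underside: a block 18 mm thick (basket x), 82 mm long (basket y), 28 mm high. Grip it across its thickness, from above. Axes as the basket's.
- crossbar (a point): Centre of the basket's crossbar (6 mm round, free length 63 mm between the legs), 55 mm below the handle's centre. Axes as the basket's.
- stand: Fixed steel stand of the swing arm: base 130 x 130 x 18 mm with an upright post at its centre; origin at the centre of the base's underside. On the post, 200 mm up, sit the swivel and the arm, which points roughly towards the robot.
- saddle (a point): Where the crossbar's centre rests at the arm's tip, 220 mm from the post. A trough 26 mm wide, floor 3 mm below this point (underside 13), two flaring lips up to 16 mm above (37 mm apart on top, 16 at the floor), arm's end 23 mm beyond. x: along the arm, tip to post; y: level, across the arm, as the crossbar must lie; z: up out of it. The arm must pass between crossbar and tray rim (67 mm clear), so come from beyond the tip, along the arm, then lower. 255 mm high unloaded.
- balance_arm (a joint): Sinking of the arm about the level hinge in the post's head, rad: 0 unloaded (tilted 0.25 up, held on its top stop), growing as the tip sinks, 0.6 at the bottom stop. The first newton on the saddle does not move it, then the tip sinks about 25 mm per newton: this basket settles 20 to 120 mm down, by its mass. Lightly damped: let go out of balance it drops or springs up.
- swivel (a joint): Turn of the arm about the post's vertical axis, rad, counter-clockwise from above, 0 pointing along the stand's -x. Stiff with friction (about 0.6 N at the tip turns it); stays where it is left.
- jar: Bystander: closed jar, 64 mm across, 95 mm high. Origin: centre of underside.
- mug: Bystander: white mug with a handle, 76 mm across, 90 mm high. Origin: centre of underside.
- spool: Bystander: spool, 68 mm across, 40 mm high, standing on end. Origin: centre of underside.
- pliers: Bystander: pliers lying along their x, 175 mm long, 14 mm high. Origin: underside below the pivot's rear.
- ruler: Bystander: flat wooden ruler, 300 x 30 x 4 mm, long side along its x. Origin: centre of underside.

How it is judged:
On the way, in this order (a step that is already met when the one before it is completed fails the run):
1. the basket is lifted clear of the bench in the gripper (height (world z) of basket above 0.05 m and contact force between the fingers and basket above 0.5 N), for 0.2 s.
2. the basket, still held, sits with its crossbar in the saddle and the arm has sunk under it and stands still (distance between crossbar and saddle below 0.01 m and value of joint balance_arm above 0.05 rad and contact force between basket and stand above 1.2 N and contact force between the fingers and basket above 0.5 N and velocity of joint balance_arm between -0.08 and 0.08 rad/s), for 0.2 s.
At the end, for the whole second after the job is handed in: The basket hangs free: crossbar centre within 10 mm of the saddle point, arm sunk over 0.05 rad and carrying over 1.2 N, underside over 22 mm above the bench, lean under 0.2 rad, at rest (under 0.06 m/s; arm under 0.15 rad/s), and the gripper has let go (distance between crossbar and saddle below 0.01 m and value of joint balance_arm above 0.05 rad and contact force between basket and stand above 1.2 N and contact force between the fingers and basket below 0.05 N and height (world z) of basket above 0.022 m and angle between basket's own z axis and vertical below 0.2 rad and linear speed of basket below 0.06 m/s and velocity of joint balance_arm between -0.15 and 0.15 rad/s); the robot touches nothing.
It fails at once if the arm drops or springs up (faster than 0.3 rad/s, about 65 mm/s at its tip) (velocity of joint balance_arm above 0.3 rad/s or velocity of joint balance_arm below -0.3 rad/s).
It fails at once if the basket pulls or bumps the arm with more than 12 N (contact force between basket and stand above 12 N).
It fails at once if the basket is tipped by more than 0.5 rad (angle between basket's own z axis and vertical above 0.5 rad).
It fails at once if one of the other things on the bench is moved by more than 25 mm or tipped over (distance of any of jar, mug, spool, pliers, ruler from where it was at the start of the episode above 0.025 m or angle between any of jar, mug, spool, pliers, ruler's own z axis and vertical above 0.5 rad).
It also fails if it takes over 67 s, if anything falls off the work surface, if the arm or the gripper's body presses on something with over 40 N, if the wrist force passes 120 N, or if a joint passes its speed limit or range.

## Working session

There is one attempt and no reset: what is moved stays moved. The work goes in short steps, Python scripts to look and compute and a tool call to move; the robot and the scene stay as the last step left them, time stands still between calls to the robot, and variables do not carry over. Pictures are saved under pics/ and viewed, at most 10 in all, crops included, and the job is handed in when it is done.

Besides the shell and the picture viewer there is one more tool, called by a JSON object that holds its "method" and its "body". step_arm: Moves the arm, as the interface text tells. Its arguments: {"type":"object","properties":{"increments":{"type":"array"},"jaw":{"type":"number"},"grip_force":{"type":"number"}},"required":["increments"]}

```bash
mkdir -p pics; cat > h.py <<'E'
import numpy as np, cv2
from rig import manip
def cap(name,f=None):
    c=manip.capture(name)
    if f: cv2.imwrite('pics/'+f,c['color'][:,:,::-1])
    return c
def pts(c):
    H,W=c['range_z'].shape; f=H/2/np.tan(np.radians(c['vertical_fov'])/2)
    K=np.array([[f,0,c['cx']],[0,f,c['cy']],[0,0,1]])
    v,u=np.mgrid[:H,:W]
    p=cv2.undistortPoints(np.stack([u,v],-1).reshape(-1,1,2).astype(float),K,np.array([c['k1'],0,0,0.])).reshape(H,W,2)
    z=c['range_z']; P=np.dstack([p[...,0]*z,p[...,1]*z,z])
    E=np.array(c['extrinsics']); return P@E[:3,:3].T+E[:3,3]
E
python3 - <<'E'
from h import *
print(manip.read_state(), manip.tcp_to_tips)
for n in('scene','top'):
    c=cap(n,n+'0.png'); np.save(n+'.npy',pts(c)); print(c['extrinsics'],c['vertical_fov'],c['k1'])
E
```

```text
{'time_s': 0.0, 'joint_positions': array([ 1.17141291e+00,  4.91551793e-01,  1.55944935e+00, -2.42119289e-05,
        1.09165060e+00, -1.05617189e-01]), 'qd': array([-0.00047436, -0.00115959, -0.00186697,  0.00099502,  0.00067992,
        0.00036937]), 'joint_torque': array([-3.21597417e-04, -6.12654161e+01, -2.58187509e+01,  6.92765415e-02,
        4.82253497e-02, -7.85105476e-05]), 'tool_pos': array([0.18088677, 0.59803412, 0.23606658]), 'eef_rot': array([-1.21894941e-04,  1.46349978e-01,  9.89232735e-01, -5.15437223e-04]), 'contact_force': array([-0.05980927, -1.31068246,  0.16870947]), 'moment': array([-0.00371655, -0.01933055, -0.03063534]), 'grasp_force': 0.0, 'finger_gap': 0.09513345036736044} 0.022
[[ 0.03622611  0.59394774 -0.8036876   1.50466021]
 [ 0.99921211 -0.0084811   0.03877158 -0.14272633]
 [ 0.01621214 -0.80445892 -0.59378701  0.84112869]
 [ 0.          0.          0.          1.        ]] 56.268693326497505 -0.03871449495530227
[[-0.01175257 -0.98933616  0.14517523  0.41818379]
 [-0.9998178   0.00944275 -0.0165894  -0.09255202]
 [ 0.01504164 -0.14534374 -0.98926687  1.37447606]
 [ 0.          0.          0.          1.        ]] 44.48398174128009 -0.18150856301233234
```

View pics/scene0.png

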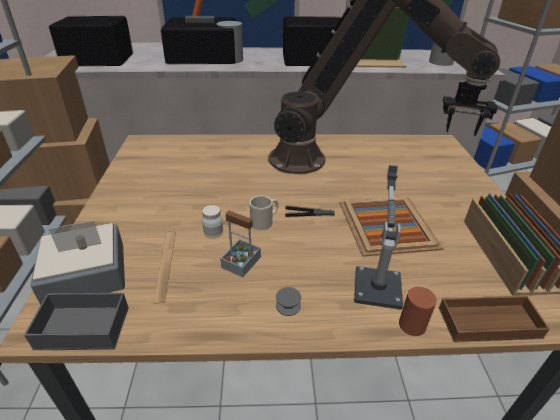

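View pics/top0.png

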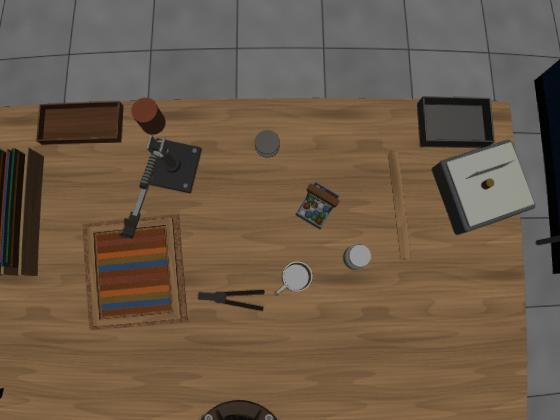

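The scene picture shows the basket near (240,245) with its handle at (239,219), and the stand base at (380,287) with the arm tip at (392,172). In the top picture the handle is at (322,195), the arm tip at (128,228) and the stand base at (172,165). Next I measure these.

```bash
python3 - <<'E'
from h import *
T=np.load('top.npy'); S=np.load('scene.npy')
def sel(P,x0,x1,y0,y1,zlo,zhi):
    m=(P[...,0]>x0)&(P[...,0]<x1)&(P[...,1]>y0)&(P[...,1]<y1)&(P[...,2]>zlo)&(P[...,2]<zhi); return P[m]
print('h',T[195,322],S[219,239],'tip',T[228,128],S[172,392],'base',T[182,188],T[147,160], S[295,362])
hc=T[195,322]; 
for n,P in(('top',T),('scene',S)):
    q=sel(P,hc[0]-.08,hc[0]+.08,hc[1]-.08,hc[1]+.08,.155,.2)
    r=cv2.minAreaRect((q[:,:2]*1000).astype(np.float32)); print(n,'handle',len(q),r,q.mean(0),q[:,2].max())
    q=sel(P,hc[0]-.1,hc[0]+.1,hc[1]-.1,hc[1]+.1,.015,.06)
    print(' tray',len(q),cv2.minAreaRect((q[:,:2]*1000).astype(np.float32)),q[:,2].max())
tc=T[228,128]
for n,P in(('top',T),('scene',S)):
    q=sel(P,.3,.9,.15,.5,.2,.4)
    print(n,'arm',len(q)); i=np.argsort(q[:,0])[::40]; print(np.round(q[i],3)[:40])
    q=sel(P,.5,1.,.0,.5,.012,.024); print(' base',len(q),cv2.minAreaRect((q[:,:2]*1000).astype(np.float32)))
def crop(f,a,b,c,d,k,o):
    im=cv2.imread('pics/'+f)[a:b,c:d]; return cv2.resize(im,None,fx=k,fy=k,interpolation=cv2.INTER_CUBIC)
a=crop('top0.png',130,250,100,220,5,0); b=crop('scene0.png',150,300,340,390,4,0)
cv2.imwrite('pics/c0.png',np.hstack([a,b]))
E
```

```text
h [ 0.63702236 -0.21386551  0.18010983] [ 0.64816236 -0.2119885   0.17472549] tip [0.55456837 0.22849249 0.24470415] [0.53380302 0.23148277 0.25419885] base [0.7068768  0.13189714 0.01370541] [0.75065397 0.16813343 0.20978468] [0.79739991 0.12098596 0.02521148]
top handle 306 ((639.5213012695312, -216.2530059814453), (81.60630798339844, 19.190834045410156), 58.98838424682617) [ 0.63769219 -0.21520088  0.17619258] 0.1861093779713494
 tray 702 ((639.5106811523438, -216.25936889648438), (78.04483032226562, 101.09295654296875), 58.81454086303711) 0.05665284083048272
scene handle 275 ((639.0777587890625, -213.29026794433594), (81.92829895019531, 19.988346099853516), 58.89283752441406) [ 0.64298608 -0.21305325  0.17161022] 0.18130365002807824
 tray 820 ((637.1295166015625, -213.92288208007812), (80.84813690185547, 104.63164520263672), 58.479286193847656) 0.05865714125886112
top arm 1051
[[0.529 0.217 0.277]
 [0.537 0.227 0.265]
 [0.545 0.24  0.253]
 [0.552 0.216 0.247]
 [0.559 0.21  0.262]
 [0.566 0.212 0.263]
 [0.572 0.229 0.268]
 [0.581 0.207 0.234]
 [0.59  0.22  0.236]
 [0.602 0.213 0.2
[... 256 characters left out ...]
 [0.748 0.157 0.226]
 [0.753 0.195 0.23 ]
 [0.758 0.18  0.211]
 [0.763 0.189 0.227]
 [0.772 0.188 0.231]]
 base 2811 ((718.4530029296875, 298.5394287109375), (402.03240966796875, 435.15179443359375), 89.91352844238281)
scene arm 650
[[0.529 0.22  0.262]
 [0.535 0.233 0.275]
 [0.546 0.237 0.255]
 [0.563 0.231 0.245]
 [0.573 0.218 0.268]
 [0.59  0.225 0.239]
 [0.618 0.205 0.227]
 [0.661 0.206 0.237]
 [0.677 0.191 0.233]
 [0.695 0.182 0.216]
 [0.711 0.179 0.222]
 [0.725 0.186 0.22 ]
 [0.739 0.162 0.202]
 [0.753 0.159 0.203]
 [0.759 0.169 0.209]
 [0.764 0.188 0.232]
 [0.772 0.187 0.229]]
 base 2437 ((718.5191040039062, 301.297607421875), (398.1141357421875, 435.9493103027344), 89.85963439941406)
```

View pics/c0.png

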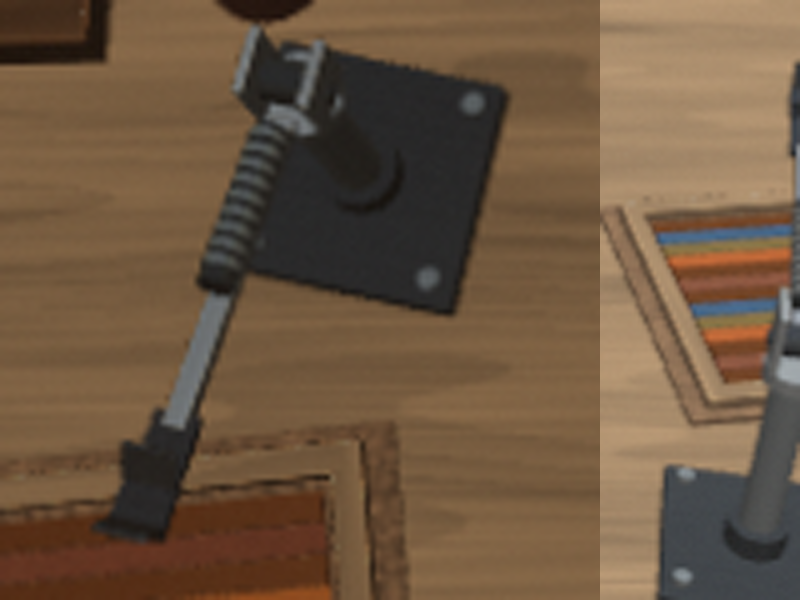

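```bash
python3 - <<'E'
from h import *
T=np.load('top.npy'); S=np.load('scene.npy')
for n,P,im in(('top',T,'top0.png'),('scene',S,'scene0.png')):
    g=cv2.imread('pics/'+im).max(2)
    m=(P[...,0]>.64)&(P[...,0]<.9)&(P[...,1]>.05)&(P[...,1]<.3)&(P[...,2]>.008)&(P[...,2]<.03)&(g<75)
    k=cv2.morphologyEx(m.astype(np.uint8),cv2.MORPH_OPEN,np.ones((3,3),np.uint8))
    q=P[k>0]; print(n,'base',len(q),cv2.minAreaRect((q[:,:2]*1000).astype(np.float32)),q.mean(0))
    m=(P[...,2]>.19)&(P[...,2]<.4)&(P[...,1]>.12)&(P[...,1]<.32)&(P[...,0]>.45)&(P[...,0]<.85)
    q=P[m]
    b=q[q[:,0]<.60]; print(' tipbox',np.round(b.min(0),3),np.round(b.max(0),3))
    for lo in np.arange(.52,.78,.01):
        s=q[(q[:,0]>=lo)&(q[:,0]<lo+.01)]
        if len(s)>3: print(round(lo,2),len(s),'y',np.round([s[:,1].min(),s[:,1].max(),np.median(s[:,1])],3),'z',np.round([s[:,2].min(),s[:,2].max()],3))
E
```

```text
top base 1494 ((775.007080078125, 175.37887573242188), (141.62132263183594, 168.15728759765625), 77.24330139160156) [0.74792884 0.16013372 0.01764523]
 tipbox [0.529 0.206 0.222] [0.599 0.242 0.28 ]
0.53 53 y [0.216 0.242 0.227] z [0.246 0.28 ]
0.54 57 y [0.213 0.24  0.226] z [0.242 0.261]
0.55 55 y [0.21  0.238 0.223] z [0.242 0.262]
0.56 61 y [0.209 0.236 0.22 ] z [0.234 0.269]
0.57 46 y [0.207 0.233 0.219] z [0.234 0.268]
0.58 46 y [0.206 0.23  0.217] z [0.228 0.241]
0.59 33 y [0.207 0.227 0.214] z [0.222 0.24 ]
0.6 28 y [0.205 0.219 0.21 ] z [0.22  0.237]
0.61 26 y [0.203 0.216 0.209] z [0.223 0.235]
0.62 29 y [0.2   0.214 0.206] z [0.217 0.232]
0.63 30 y [0.196 0.211 0.203] z [0.215 0.229]
0.64 26 y [0.192 0.209 0.199] z [0.214 0.234]
0.65 44 y [0.19  0.208 0.197] z [0.211 0.242]
0.66 40 y [0.187 0.209 0.194] z [0.206 0.241]
0.67 41 y [0.185 0.204 0.192] z [0.203 0.237]
0.68 40 y [0.181 0.2   0.188] z [0.202 0.234]
0.69 44 y [0.178 0.198 0.186] z [0.195 0.232]
0.7 36 y [0.176 0.197 0.183] z [0.195 0.231]
0.71 40 y [0.174 0.196 0.181] z [0.195 0.227]
0.72 37 y [0.173 0.193 0.18 ]
[... 846 characters left out ...]
.227 0.236]
0.61 14 y [0.204 0.215 0.208] z [0.225 0.234]
0.62 12 y [0.2   0.211 0.206] z [0.225 0.231]
0.65 17 y [0.19  0.209 0.199] z [0.233 0.242]
0.66 25 y [0.187 0.206 0.196] z [0.228 0.241]
0.67 26 y [0.185 0.204 0.194] z [0.221 0.235]
0.68 23 y [0.182 0.202 0.189] z [0.218 0.234]
0.69 24 y [0.181 0.2   0.19 ] z [0.216 0.231]
0.7 25 y [0.178 0.198 0.188] z [0.216 0.229]
0.71 28 y [0.175 0.196 0.183] z [0.202 0.226]
0.72 52 y [0.174 0.192 0.182] z [0.196 0.224]
0.73 14 y [0.162 0.193 0.179] z [0.198 0.229]
0.74 26 y [0.157 0.198 0.175] z [0.201 0.232]
0.75 62 y [0.157 0.194 0.173] z [0.198 0.233]
0.76 83 y [0.155 0.192 0.176] z [0.193 0.232]
0.77 28 y [0.185 0.191 0.188] z [0.191 0.231]
```

{"method": "step_arm", "body": {"increments": [[-34, -32, 0, 0], [-34, -32, 0, 0], [-34, -32, 0, 0], [-34, -32, 0, 0], [-34, -32, 0, 0], [-34, -32, 0, 0], [-34, -32, 0, 0], [-34, -32, 0, 0]], "jaw": -1, "grip_force": 25}}

```text
time_s: 0.9
tool_pos: [0.3677, 0.2727, 0.2366]
eef_rot: [-0.0, 0.146, 0.989, 0.0]
contact_force: [1.3, 1.3, -0.2]
finger_gap: 0.0951
grasp_force: 0.0
```

{"method": "step_arm", "body": {"increments": [[-34, -32, 0, 0], [-34, -32, 0, 0], [-34, -32, 0, 0], [-34, -32, 0, 0], [-34, -32, 0, 0], [-34, -32, 0, 0], [-34, -32, 0, 0], [-34, -32, 0, 0]]}}

```text
time_s: 1.7
tool_pos: [0.554, -0.0513, 0.2364]
eef_rot: [-0.0, 0.146, 0.989, 0.0]
contact_force: [0.3, 0.5, -0.4]
finger_gap: 0.095
grasp_force: 0.0
```

{"method": "step_arm", "body": {"increments": [[-34, -32, 0, 0], [-34, -32, 0, 0], [-34, -32, 0, 0], [-29, -37, 0, 0], [0, 0, 0, 0.14], [0, 0, 0, 0.14], [0, 0, 0, 0.14], [0, 0, 0, 0.14]]}}

```text
time_s: 2.5
tool_pos: [0.6401, -0.2147, 0.236]
eef_rot: [-0.0, 0.417, 0.909, 0.0]
contact_force: [-0.0, -0.7, -0.1]
finger_gap: 0.0948
grasp_force: 0.0
```

{"method": "step_arm", "body": {"increments": [[0, 0, 0, 0.14], [0, 0, 0, 0.14], [0, 0, 0, 0.14], [0, 0, 0, 0.14], [0, 0, 0, 0.14], [0, 0, 0, 0.14], [0, 0, 0, 0.14], [0, 0, 0, 0.14]]}}

```text
time_s: 3.3
tool_pos: [0.6401, -0.2145, 0.2362]
eef_rot: [-0.0, 0.836, 0.549, -0.0]
contact_force: [-0.4, -0.1, -0.1]
finger_gap: 0.0951
grasp_force: 0.0
```

{"method": "step_arm", "body": {"increments": [[0, 0, 0, 0.14], [0, 0, 0, 0], [0, 0, 0, 0]]}}

```text
time_s: 3.6
tool_pos: [0.6402, -0.2146, 0.2364]
eef_rot: [-0.0, 0.87, 0.493, -0.0]
contact_force: [-0.4, 0.5, 0.5]
finger_gap: 0.0948
grasp_force: 0.0
```

{"method": "step_arm", "body": {"increments": [[0, 0, 15, 0], [0, 0, 15, 0], [0, 0, 15, 0], [0, 0, 13, 0], [0, 0, 10, 0], [0, 0, 0, 0], [0, 0, 0, 0]]}}

```text
time_s: 4.3
tool_pos: [0.6404, -0.2147, 0.1687]
eef_rot: [0.0, 0.871, 0.492, 0.0]
contact_force: [0.1, -0.2, 0.8]
finger_gap: 0.0956
grasp_force: 0.0
```

{"method": "step_arm", "body": {"increments": [[0, 0, 0, 0], [0, 0, 0, 0], [0, 0, 0, 0], [0, 0, 0, 0], [0, 0, 0, 0], [0, 0, 0, 0], [0, 0, 0, 0], [0, 0, 0, 0]], "jaw": 1, "grip_force": 25}}

```text
time_s: 5.1
tool_pos: [0.6403, -0.2146, 0.1686]
eef_rot: [-0.0, 0.871, 0.492, 0.0]
contact_force: [-0.4, 0.1, -0.7]
finger_gap: 0.0368
grasp_force: 0.0
```

{"method": "step_arm", "body": {"increments": [[0, 0, 0, 0], [0, 0, 0, 0], [0, 0, 0, 0], [0, 0, 0, 0], [0, 0, 0, 0], [0, 0, 0, 0], [0, 0, 0, 0]]}}

```text
time_s: 5.8
tool_pos: [0.6402, -0.2146, 0.1685]
eef_rot: [-0.0, 0.871, 0.492, -0.0]
contact_force: [0.2, 0.2, -3.0]
finger_gap: 0.0178
grasp_force: 25.0
```

{"method": "step_arm", "body": {"increments": [[0, 0, -5, 0], [0, 0, -10, 0], [0, 0, -15, 0], [0, 0, -20, 0], [0, 0, -20, 0], [0, 0, -15, 0], [0, 0, -10, 0], [0, 0, -5, 0]]}}

```text
time_s: 6.6
tool_pos: [0.6404, -0.2146, 0.2704]
eef_rot: [0.001, 0.871, 0.492, 0.001]
contact_force: [-0.1, -0.4, -2.9]
finger_gap: 0.018
grasp_force: 25.0
```

{"method": "step_arm", "body": {"increments": [[0, 0, -10, 0], [0, 0, -20, 0], [0, 0, -20, 0], [0, 0, -15, 0], [0, 0, -5, 0], [0, 0, 0, 0], [0, 0, 0, 0], [0, 0, 0, 0]]}}

```text
time_s: 7.4
tool_pos: [0.6401, -0.2145, 0.3375]
eef_rot: [-0.001, 0.871, 0.492, -0.0]
contact_force: [0.0, -0.2, -2.3]
finger_gap: 0.0177
grasp_force: 25.0
```

```bash
python3 - <<'E'
from h import *
s=manip.read_state(); print(s['contact_force'],s['joint_positions'])
c=cap('scene','scene1.png'); S=pts(c)
t=s['tool_pos']
m=(abs(S[...,0]-t[0])<.1)&(abs(S[...,1]-t[1])<.1)&(S[...,2]<t[2]-.02)&(S[...,2]>.05); q=S[m]
print(len(q),q.min(0),q.max(0))
# lip profile along arm
d=np.array([np.cos(-.25),np.sin(-.25)]); o=np.array([.535,.229])
for n in('top','scene'):
    P=np.load(n+'.npy'); q=P[(P[...,0]>.5)&(P[...,0]<.62)&(P[...,1]>.19)&(P[...,1]<.26)&(P[...,2]>.2)]
    a=(q[:,:2]-o)@d
    print(n,[(int(l*1000),round(q[(a>=l)&(a<l+.003),2].max(),3),round(q[(a>=l)&(a<l+.003),2].min(),3)) for l in np.arange(-.012,.06,.003) if ((a>=l)&(a<l+.003)).any()])
E
```

```text
[ 0.03437988 -0.24432859 -2.2795518 ] [-4.21200373e-01  4.94763446e-01  1.28077241e+00  1.07730379e-04
  1.36781372e+00  1.21775983e-01]
1314 [ 0.57639579 -0.27471018  0.16793632] [ 0.70332817 -0.15661136  0.3170965 ]
top [(-6, np.float64(0.277), np.float64(0.271)), (-3, np.float64(0.28), np.float64(0.246)), (0, np.float64(0.27), np.float64(0.254)), (2, np.float64(0.264), np.float64(0.249)), (5, np.float64(0.255), np.float64(0.247)), (8, np.float64(0.254), np.float64(0.248)), (11, np.float64(0.254), np.float64(0.242)), (14, np.float64(0.253), np.float64(0.245)), (17, np.float64(0.253), np.float64(0.242)), (20, np.float64(0.255), np.float64(0.245)), (23, np.float64(0.258), np.float64(0.247)), (26, np.float64(0.262), np.float64(0.242)), (29, np.float64(0.265), np.float64(0.237)), (32, np.float64(0.269), np.float64(0.235)), (35, np.float64(0.266), np.float64(0.234)), (38, np.float64(0.24), np.float64(0.236)), (41, np.float64(0.242), np.float64(0.234)), (44, np.float64(0.242), np.float64(0.235)), (47, np.float64(0.241), np.float64(0.232)), (50, np.float64(0.24), np.float64(0.234)), (53, 
[... 300 characters left out ...]
25)), (5, np.float64(0.255), np.float64(0.252)), (8, np.float64(0.25), np.float64(0.25)), (17, np.float64(0.248), np.float64(0.242)), (20, np.float64(0.254), np.float64(0.241)), (23, np.float64(0.256), np.float64(0.242)), (26, np.float64(0.258), np.float64(0.24)), (29, np.float64(0.266), np.float64(0.24)), (32, np.float64(0.267), np.float64(0.24)), (35, np.float64(0.269), np.float64(0.238)), (38, np.float64(0.268), np.float64(0.24)), (41, np.float64(0.241), np.float64(0.239)), (44, np.float64(0.241), np.float64(0.237)), (47, np.float64(0.241), np.float64(0.236)), (50, np.float64(0.238), np.float64(0.231)), (53, np.float64(0.239), np.float64(0.23)), (56, np.float64(0.239), np.float64(0.229))]
```

View pics/scene1.png

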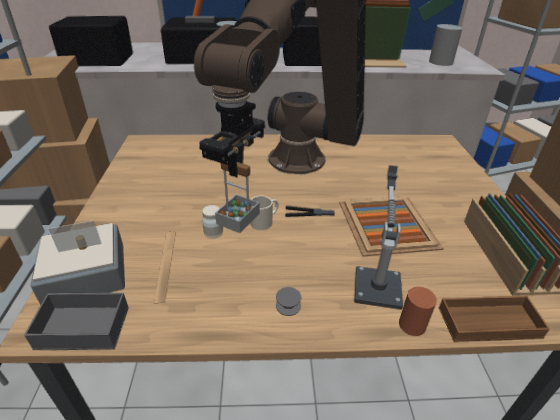

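The basket hangs upright in the jaws (scene pixel 238,205). Its weight is about 2.5–3 N, so I expect the arm to sink about 40 mm. From the lips, the saddle is at about (0.547, 0.226, 0.255), with the arm yaw at about -0.245 rad. I'll go to the standoff 80 mm beyond the tip.

{"method": "step_arm", "body": {"increments": [[6, -7, -1, 0], [13, -17, -1, 0], [19, -24, -1, 0], [19, -24, -1, 0], [19, -24, -1, 0], [19, -24, -1, 0], [19, -24, -1, 0], [19, -24, -1, 0]]}}

```text
time_s: 8.25
tool_pos: [0.5642, -0.0124, 0.3467]
eef_rot: [-0.0, 0.871, 0.492, 0.0]
contact_force: [0.7, -0.1, -2.6]
finger_gap: 0.0178
grasp_force: 25.0
```

{"method": "step_arm", "body": {"increments": [[19, -24, 0, 0], [19, -24, 0, 0], [19, -24, 0, 0], [19, -24, 0, 0], [19, -24, 0, 0], [19, -24, 0, 0], [19, -24, 0, 0], [19, -24, 0, 0]]}}

```text
time_s: 9.05
tool_pos: [0.4781, 0.2168, 0.3467]
eef_rot: [-0.0, 0.871, 0.492, 0.0]
contact_force: [0.3, -0.1, -1.8]
finger_gap: 0.0177
grasp_force: 25.0
```

{"method": "step_arm", "body": {"increments": [[13, -17, 0, 0], [7, -7, 0, 0], [0, 0, 0, -0.06], [0, 0, 0, -0.06], [0, 0, 0, -0.06], [0, 0, 0, -0.06], [0, 0, 0, -0.06], [0, 0, 0, 0]]}}

```text
time_s: 9.85
tool_pos: [0.4691, 0.2446, 0.3466]
eef_rot: [0.0, 0.787, 0.616, 0.0]
contact_force: [-0.4, 0.4, -3.3]
finger_gap: 0.0181
grasp_force: 25.0
```

```bash
python3 - <<'E'
from h import *
s=manip.read_state(); t=s['tool_pos']; print(t,s['eef_rot'],s['contact_force'])
a=cap('scene'); b=cap('top')
ims=[]
for n,c in(('scene',a),('top',b)):
    P=pts(c)
    d=np.array([np.cos(-.245),np.sin(-.245)]); e=np.array([-d[1],d[0]])
    q=P.reshape(-1,3); A=(q[:,:2]-t[:2])@d; B=(q[:,:2]-t[:2])@e
    m=(abs(A)<.025)&(abs(B)<.06)&(q[:,2]<t[2]-.03)&(q[:,2]>t[2]-.12)
    print(n,'legs/crossbar',m.sum(),np.percentile(A[m],[5,50,95]),B[m].min(),B[m].max(), 'bar', [round(x,3) for x in np.percentile(q[m&(abs(B)<.025),2],[0,25,50,75,100])] if (m&(abs(B)<.025)).any() else 0)
    m=(abs(A)<.06)&(abs(B)<.05)&(q[:,2]<t[2]-.12)&(q[:,2]>t[2]-.17)
    if m.any(): print(' tray',m.sum(),A[m].min(),A[m].max(),B[m].min(),B[m].max(),q[m,2].max())
    # arm tip
    m=(A>.05)&(A<.14)&(abs(B)<.05)&(q[:,2]>.225)&(q[:,2]<.3)
    for l in np.arange(.05,.14,.01):
        k=m&(A>=l)&(A<l+.01)
        if k.any(): print('  A',round(l,3),k.sum(),np.round([B[k].min(),B[k].max(),q[k,2].min(),q[k,2].max()],3))
    i=np.argwhere((np.linalg.norm(P-t,axis=-1)<.15)); r0,c0=i.mean(0).astype(int)
    r0=np.clip(r0-50,0,300); c0=np.clip(c0-50,0,460)
    ims.append(cv2.resize(c['color'][r0:r0+110,c0:c0+100,::-1],None,fx=4,fy=4,interpolation=cv2.INTER_CUBIC))
cv2.imwrite('pics/c1.png',np.hstack(ims))
E
```

```text
[0.46912103 0.24458631 0.34661131] [3.83673252e-05 7.87445787e-01 6.16383916e-01 2.25801014e-06] [-0.35563686  0.36133979 -3.30763297]
scene legs/crossbar 149 [-0.00148679  0.00239694  0.00685354] -0.040546326604523925 0.03552334005563581 bar [np.float64(0.285), np.float64(0.287), np.float64(0.288), np.float64(0.29), np.float64(0.292)]
 tray 466 -0.05662510268849601 0.05397013262550689 -0.03976563913198111 0.03610671141249593 0.22555202462836865
  A 0.06 60 [-0.012  0.014  0.253  0.275]
  A 0.07 20 [-0.013  0.013  0.251  0.263]
  A 0.08 17 [-0.011  0.013  0.243  0.252]
  A 0.09 34 [-0.012  0.013  0.241  0.264]
  A 0.1 37 [-0.011  0.011  0.236  0.268]
  A 0.11 21 [-0.009  0.01   0.236  0.243]
  A 0.12 22 [-0.009  0.011  0.229  0.239]
  A 0.13 12 [-0.005  0.006  0.229  0.236]
top legs/crossbar 30 [0.00061247 0.00320828 0.00579114] -0.04076216253469742 -0.03693234533166355 bar 0
 tray 1224 -0.048219951637751085 0.05159216388889602 -0.043504075855015194 0.0357949293975656 0.2248602736475096
  A 0.06 43 [-0.012  0.014  0.25   0.278]
  A 0.07 49 [-0.012  0.013  0.249  0.264]
  A 0.08 51 [-0.011  0.013  0.244  0.256]
  A 0.09 59 [-0.012  0.014  0.237  0.266]
  A 0.1 48 [-0.01   0.014  0.233  0.268]
  A 0.11 47 [-0.009  0.012  0.228  0.245]
  A 0.12 40 [-0.009  0.013  0.228  0.24 ]
  A 0.13 25 [-0.004  0.007  0.227  0.237]
```

View pics/c1.png

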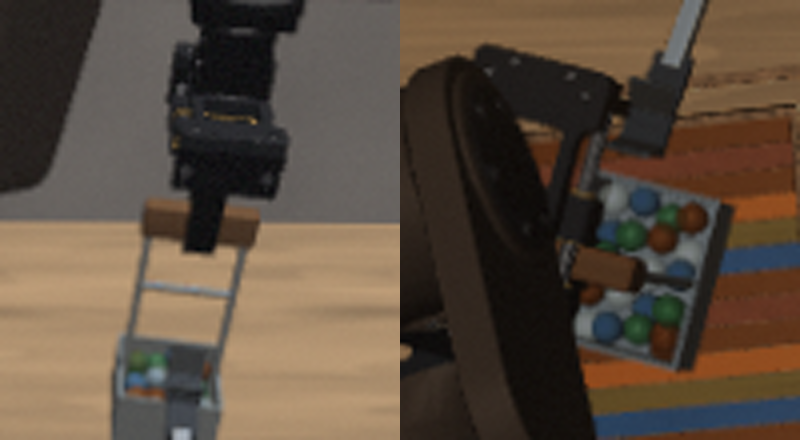

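The crop shows the basket upright just beyond the tip: bar at left panel (185,290), saddle trough in the right panel near (650,110). Tool y lies along the arm and tool x across it. The saddle is about 78 mm ahead and 3 mm across. First I measure the held weight.

```bash
cat >> h.py <<'E'
def favg(n=25):
    F=[]
    for _ in range(n): manip.capture('top'); F.append(manip.read_state()['contact_force'])
    F=np.array(F); print('F',F.mean(0).round(3),'sd',F.std(0).round(2),'tcp',manip.read_state()['tool_pos'].round(4))
E
python3 - <<'E'
from h import *
favg(25)
E
```

```text
F [ 0.045  0.144 -2.688] sd [0.49 0.47 0.45] tcp [0.4691 0.2449 0.3466]
```

{"method": "step_arm", "body": {"increments": [[1, 4, 0, 0], [1, 8, 0, 0], [1, 10, 0, 0], [0, 10, 0, 0], [0, 10, 0, 0], [0, 10, 0, 0], [0, 10, 0, 0], [0, 6, 0, 0]]}}

```text
time_s: 12.0
tool_pos: [0.5368, 0.2311, 0.3464]
eef_rot: [-0.0, 0.788, 0.616, -0.0]
contact_force: [-0.9, -0.6, -3.9]
finger_gap: 0.0175
grasp_force: 25.0
```

{"method": "step_arm", "body": {"increments": [[0, 4, 0, 0], [0, 2, 2, 0], [0, 2, 3, 0], [0, 2, 4, 0], [0, 0, 4, 0], [0, 0, 4, 0], [0, 0, 3, 0], [0, 0, 0, 0]]}}

```text
time_s: 12.8
tool_pos: [0.5453, 0.2291, 0.3262]
eef_rot: [-0.0, 0.788, 0.616, -0.0]
contact_force: [0.6, 0.8, -2.3]
finger_gap: 0.0178
grasp_force: 25.0
```

```bash
python3 - <<'E'
from h import *
s=manip.read_state(); t=s['tool_pos']; print(t,s['contact_force'])
a=cap('scene'); b=cap('top'); ims=[]
d=np.array([np.cos(-.245),np.sin(-.245)]); e=np.array([-d[1],d[0]])
for n,c in(('scene',a),('top',b)):
    P=pts(c); q=P.reshape(-1,3); A=(q[:,:2]-t[:2])@d; B=(q[:,:2]-t[:2])@e
    for l in np.arange(-.03,.04,.005):
        k=(A>=l)&(A<l+.005)&(abs(B)<.025)&(q[:,2]>.23)&(q[:,2]<.285)
        if k.any(): print('  A',round(l,3),k.sum(),np.round([B[k].min(),B[k].max(),q[k,2].min(),q[k,2].max()],3))
    r0,c0=(130,340) if n=='scene' else (180,80)
    ims.append(cv2.resize(c['color'][r0:r0+100,c0:c0+100,::-1],None,fx=4,fy=4,interpolation=cv2.INTER_CUBIC))
cv2.imwrite('pics/c2.png',np.hstack(ims))
E
```

```text
[0.54532294 0.22909873 0.32615576] [ 0.64495619  0.766505   -2.31267792]
  A -0.02 3 [-0.014  0.008  0.267  0.273]
  A -0.015 34 [-0.016  0.011  0.252  0.274]
  A -0.01 20 [-0.015  0.009  0.251  0.271]
  A -0.005 9 [-0.024  0.005  0.252  0.271]
  A 0.0 27 [-0.023  0.024  0.25   0.274]
  A 0.005 8 [-0.011  0.016  0.242  0.271]
  A 0.01 21 [-0.015  0.01   0.244  0.254]
  A 0.015 18 [-0.013  0.007  0.239  0.258]
  A 0.02 22 [-0.014  0.007  0.24   0.267]
  A 0.025 13 [-0.015  0.008  0.238  0.268]
  A 0.03 11 [-0.013  0.007  0.238  0.243]
  A 0.035 9 [-0.012  0.007  0.234  0.241]
  A 0.04 15 [-0.013  0.008  0.231  0.241]
  A -0.015 17 [-0.016 -0.003  0.248  0.28 ]
  A -0.01 16 [-0.015 -0.001  0.251  0.271]
  A -0.005 2 [-0.012 -0.002  0.252  0.253]
  A 0.015 16 [-0.014  0.001  0.241  0.261]
  A 0.02 23 [-0.014  0.003  0.239  0.266]
  A 0.025 20 [-0.014  0.001  0.235  0.268]
  A 0.03 21 [-0.012  0.008  0.232  0.242]
  A 0.035 22 [-0.013  0.009  0.234  0.242]
  A 0.04 22 [-0.014  0.009  0.234  0.24 ]
```

View pics/c2.png

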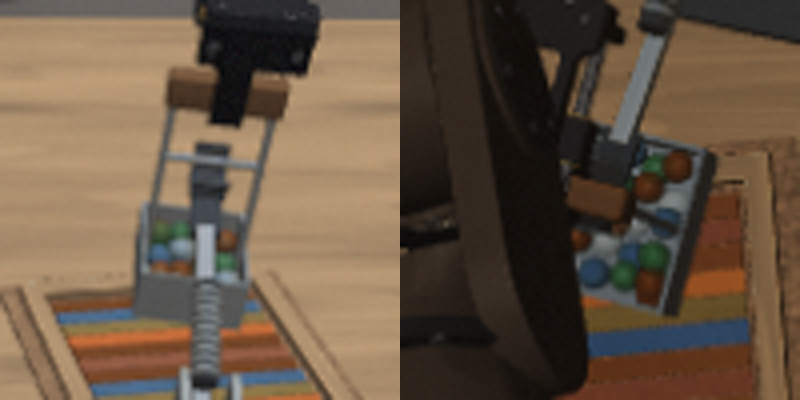

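The arm tip sits between the legs, under the bar (left panel, bar at (210,160)), and is centred to within 1–2 mm. I'll lower slowly and follow the arc.

{"method": "step_arm", "body": {"increments": [[0, 0, 2, 0], [0, 0, 2, 0], [0, 0, 2, 0], [0, 0, 2, 0], [0, 0, 2, 0], [0, 0, 2, 0], [0, 0, 2, 0], [0, -0.5, 2, 0]]}}

```text
time_s: 13.7
tool_pos: [0.5451, 0.2292, 0.3106]
eef_rot: [0.0, 0.788, 0.616, 0.0]
contact_force: [0.9, -0.4, -2.0]
finger_gap: 0.0178
grasp_force: 25.0
```

{"method": "step_arm", "body": {"increments": [[0, -0.5, 2, 0], [0, -0.5, 2, 0], [0, -0.5, 2, 0], [0, -0.5, 2, 0], [0, -0.5, 2, 0], [0, -0.4, 2, 0], [0, 0, 0, 0], [0, 0, 0, 0]]}}

```text
time_s: 14.5
tool_pos: [0.5422, 0.2299, 0.2986]
eef_rot: [-0.0, 0.788, 0.616, -0.0]
contact_force: [0.2, 0.3, -1.5]
finger_gap: 0.0178
grasp_force: 25.0
```

```bash
cat > look.py <<'E'
from h import *
s=manip.read_state(); t=s['tool_pos']; print(t,s['contact_force'])
a=cap('scene'); b=cap('top')
d=np.array([np.cos(-.245),np.sin(-.245)]); e=np.array([-d[1],d[0]])
for n,c in(('scene',a),('top',b)):
    P=pts(c); q=P.reshape(-1,3); A=(q[:,:2]-t[:2])@d; B=(q[:,:2]-t[:2])@e
    for l in np.arange(-.03,.05,.005):
        k=(A>=l)&(A<l+.005)&(abs(B+.003)<.018)&(q[:,2]>t[2]-.09)&(q[:,2]<t[2]-.03)
        if k.any(): print('  A',round(l,3),k.sum(),np.round([B[k].min(),B[k].max(),q[k,2].min()-t[2],q[k,2].max()-t[2]],3))
E
python3 - <<'E'
import look
look.favg(20)
E
```

```text
[0.54219198 0.22991655 0.29864436] [ 0.24768763  0.31147394 -1.47255768]
  A -0.02 10 [-0.015  0.008 -0.06  -0.038]
  A -0.015 42 [-0.015  0.01  -0.06  -0.036]
  A -0.01 18 [-0.016  0.01  -0.058 -0.037]
  A -0.005 6 [-0.019  0.007 -0.057 -0.054]
  A 0.0 11 [-0.019  0.012 -0.062 -0.052]
  A 0.005 2 [-0.009 -0.002 -0.068 -0.063]
  A 0.01 24 [-0.016  0.009 -0.068 -0.058]
  A 0.015 15 [-0.014  0.01  -0.069 -0.054]
  A 0.02 23 [-0.015  0.01  -0.071 -0.043]
  A 0.025 17 [-0.015  0.006 -0.072 -0.043]
  A 0.03 11 [-0.013  0.007 -0.074 -0.068]
  A 0.035 5 [-0.011  0.007 -0.073 -0.069]
  A 0.04 11 [-0.014  0.007 -0.079 -0.07 ]
  A 0.045 12 [-0.013  0.006 -0.077 -0.07 ]
  A -0.015 12 [-0.015 -0.006 -0.065 -0.037]
  A -0.01 10 [-0.015 -0.007 -0.064 -0.045]
  A 0.01 1 [-0.006 -0.006 -0.058 -0.058]
  A 0.015 18 [-0.014 -0.001 -0.075 -0.05 ]
  A 0.02 18 [-0.015 -0.003 -0.073 -0.042]
  A 0.025 14 [-0.014 -0.004 -0.078 -0.046]
  A 0.03 18 [-0.013  0.004 -0.075 -0.066]
  A 0.035 17 [-0.013  0.004 -0.076 -0.068]
  A 0.04 19 [-0.014  0.005 -0.081 -0.066]
  A 0.045 21 [-0.014  0.008 -0.081 -0.069]
F [ 0.236 -0.079 -1.224] sd [0.44 0.35 0.52] tcp [0.5422 0.2299 0.2986]
```

{"method": "step_arm", "body": {"increments": [[0, -0.4, 2, 0], [0, -0.4, 2, 0], [0, -0.3, 2, 0], [0, -0.3, 2, 0], [0, -0.3, 2, 0], [0, -0.3, 2, 0], [0, -0.3, 2, 0], [0, -0.2, 2, 0]]}}

```text
time_s: 16.4
tool_pos: [0.5398, 0.2305, 0.2825]
eef_rot: [0.0, 0.788, 0.616, 0.0]
contact_force: [1.3, 0.3, -0.2]
finger_gap: 0.0178
grasp_force: 25.0
```

{"method": "step_arm", "body": {"increments": [[0, -0.2, 2, 0], [0, -0.2, 2, 0], [0, -0.2, 2, 0], [0, -0.1, 2, 0], [0, -0.1, 2, 0], [0, 0, 0, 0], [0, 0, 0, 0], [0, 0, 0, 0]]}}

```text
time_s: 17.2
tool_pos: [0.539, 0.2307, 0.2727]
eef_rot: [-0.0, 0.788, 0.616, -0.0]
contact_force: [0.3, -0.0, -0.6]
finger_gap: 0.0178
grasp_force: 25.0
```

```bash
python3 - <<'E'
import look
look.favg(40)
E
```

```text
[0.53897027 0.23070744 0.27270154] [ 0.27159394 -0.03871315 -0.6143666 ]
  A -0.02 14 [-0.016  0.011 -0.05  -0.038]
  A -0.015 37 [-0.014  0.01  -0.06  -0.037]
  A -0.01 15 [-0.016  0.006 -0.059 -0.046]
  A -0.005 5 [-0.02   0.    -0.057 -0.054]
  A 0.0 3 [-0.02   0.014 -0.058 -0.053]
  A 0.005 4 [-0.017  0.005 -0.068 -0.056]
  A 0.01 19 [-0.014  0.008 -0.066 -0.056]
  A 0.015 19 [-0.016  0.009 -0.066 -0.042]
  A 0.02 22 [-0.016  0.009 -0.067 -0.041]
  A 0.025 12 [-0.011  0.008 -0.068 -0.04 ]
  A 0.03 7 [-0.007  0.007 -0.069 -0.064]
  A 0.035 5 [-0.01   0.007 -0.068 -0.064]
  A 0.04 10 [-0.01   0.008 -0.069 -0.064]
  A 0.045 11 [-0.009  0.008 -0.076 -0.065]
  A -0.02 4 [-0.014 -0.007 -0.046 -0.04 ]
  A -0.015 12 [-0.016 -0.005 -0.055 -0.038]
  A -0.01 11 [-0.016 -0.001 -0.063 -0.05 ]
  A 0.01 2 [-0.012 -0.008 -0.054 -0.051]
  A 0.015 17 [-0.015 -0.003 -0.07  -0.044]
  A 0.02 15 [-0.015 -0.007 -0.069 -0.04 ]
  A 0.025 12 [-0.014  0.    -0.071 -0.043]
  A 0.03 14 [-0.014  0.002 -0.071 -0.064]
  A 0.035 15 [-0.013  0.002 -0.073 -0.063]
  A 0.04 16 [-0.014  0.002 -0.071 -0.065]
  A 0.045 20 [-0.014  0.007 -0.074 -0.064]
F [ 0.123 -0.3   -0.068] sd [0.54 0.48 0.46] tcp [0.539  0.2307 0.2726]
```

The force is about balanced (-0.07 N), with the bar centred in the trough. I'll go a final 1.5 mm down, ease the grip, and open.

{"method": "step_arm", "body": {"increments": [[0, 0, 0.5, 0], [0, 0, 0.5, 0], [0, 0, 0.5, 0], [0, 0, 0, 0], [0, 0, 0, 0], [0, 0, 0, 0], [0, 0, 0, 0], [0, 0, 0, 0]], "grip_force": 6}}

```text
time_s: 20.1
tool_pos: [0.539, 0.2307, 0.2711]
eef_rot: [-0.0, 0.788, 0.616, 0.0]
contact_force: [-0.8, 0.5, -0.2]
finger_gap: 0.0181
grasp_force: 6.0
```

```bash
python3 - <<'E'
from h import *
favg(40)
E
```

```text
F [-1.318  0.284  0.002] sd [0.6  0.54 0.51] tcp [0.5391 0.2307 0.2711]
```

{"method": "step_arm", "body": {"increments": [[0, -0.5, 0, 0], [0, -0.5, 0, 0], [0, 0, 0, 0], [0, 0, 0, 0]]}}

```text
time_s: 22.5
tool_pos: [0.5383, 0.2309, 0.2713]
eef_rot: [0.0, 0.788, 0.616, 0.0]
contact_force: [0.6, 0.1, -0.2]
finger_gap: 0.0176
grasp_force: 6.0
```

```bash
python3 - <<'E'
from h import *
favg(18); s=manip.read_state(); print(s['moment'],s['finger_gap'],s['grasp_force'])
E
```

```text
F [ 1.455 -0.253 -0.074] sd [0.41 0.58 0.32] tcp [0.538  0.231  0.2711]
[-0.15448629 -0.31747076 -0.05869967] 0.01799914023767451 5.999969467520714
```

{"method": "step_arm", "body": {"increments": [[0, 0.5, 0, 0], [0, 0, 0, 0], [0, 0, 0, 0], [0, 0, 0, 0]]}}

```text
time_s: 23.8
tool_pos: [0.5383, 0.2309, 0.2711]
eef_rot: [-0.0, 0.788, 0.616, -0.0]
contact_force: [-1.4, 1.1, -0.5]
finger_gap: 0.0181
grasp_force: 6.0
```

```bash
python3 - <<'E'
from h import *
favg(15)
E
```

```text
F [-1.243  0.253 -0.114] sd [0.58 0.34 0.52] tcp [0.5385 0.2308 0.2711]
```

{"method": "step_arm", "body": {"increments": [[0, -0.25, 0, 0], [0, 0, 0, 0], [0, 0, 0, 0], [0, 0, 0, 0]]}}

```text
time_s: 24.95
tool_pos: [0.5384, 0.2308, 0.2712]
eef_rot: [0.0, 0.788, 0.616, 0.0]
contact_force: [0.3, -1.0, 0.0]
finger_gap: 0.0182
grasp_force: 6.0
```

```bash
python3 - <<'E'
from h import *
favg(14)
E
```

```text
F [ 0.805 -0.763 -0.182] sd [0.4  0.46 0.41] tcp [0.5384 0.2309 0.2712]
```

{"method": "step_arm", "body": {"increments": [[0, 0.1, 0.5, 0], [0, 0, 0.5, 0], [0, 0, 0, 0], [0, 0, 0, 0], [0, 0, 0, 0], [0, 0, 0, 0]], "grip_force": 3}}

```text
time_s: 26.25
tool_pos: [0.5384, 0.2309, 0.2701]
eef_rot: [-0.0, 0.788, 0.616, 0.0]
contact_force: [0.2, -1.6, -0.4]
finger_gap: 0.0181
grasp_force: 3.0
```

{"method": "step_arm", "body": {"increments": [[0, 0, 0, 0], [0, 0, 0, 0], [0, 0, 0, 0], [0, 0, 0, 0], [0, 0, 0, 0], [0, 0, 0, 0], [0, 0, 0, 0], [0, 0, 0, 0]], "jaw": -0.5}}

```text
time_s: 27.05
tool_pos: [0.5384, 0.2309, 0.2701]
eef_rot: [-0.0, 0.788, 0.616, 0.0]
contact_force: [1.4, 0.0, 0.5]
finger_gap: 0.0704
grasp_force: 0.0
```

```bash
python3 - <<'E'
from h import *
s=manip.read_state(); t=s['tool_pos']; print(t,s['contact_force'],s['finger_gap'])
a=cap('scene'); P=pts(a).reshape(-1,3)
d=np.array([np.cos(-.245),np.sin(-.245)]); e=np.array([-d[1],d[0]]); A=(P[:,:2]-t[:2])@d; B=(P[:,:2]-t[:2])@e
k=(abs(A)<.013)&(abs(B)<.045)&(abs(P[:,2]-t[2])<.03); q=P[k]
print('handle A',A[k].min(),A[k].max(),'B',B[k].min(),B[k].max(),'z',q[:,2].min()-t[2],q[:,2].max()-t[2])
cv2.imwrite('pics/c3.png',cv2.resize(a['color'][110:260,320:460,::-1],None,fx=4,fy=4,interpolation=cv2.INTER_CUBIC))
E
```

```text
[0.53838697 0.23085733 0.27011085] [1.41059996 0.01265419 0.50770127] 0.07040796299589543
handle A -0.008496308444571435 0.011589814404419082 B -0.04168995976497852 0.03783140487173325 z -0.029054196965209 0.013109676211456922
```

View pics/c3.png

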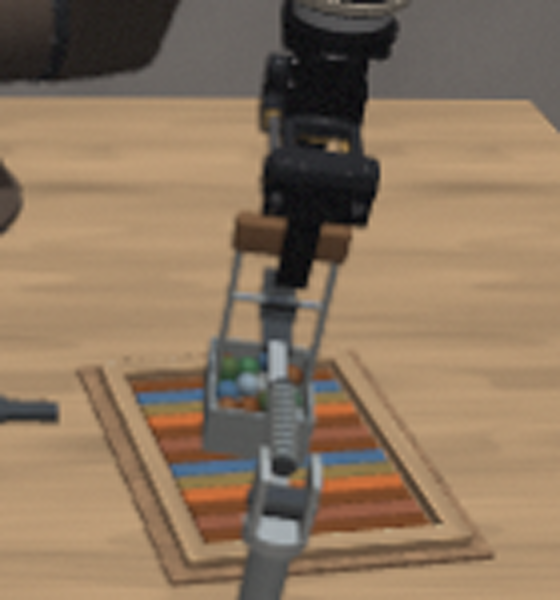

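The basket hangs upright with the bar in the trough (bar at (280,298)), and the jaws are open around the handle. Retreating straight up.

{"method": "step_arm", "body": {"increments": [[0, 0, -4, 0], [0, 0, -8, 0], [0, 0, -12, 0], [0, 0, -16, 0], [0, 0, -20, 0], [0, 0, -20, 0], [0, 0, -12, 0], [0, 0, -8, 0]]}}

```text
time_s: 27.9
tool_pos: [0.5384, 0.2309, 0.3716]
eef_rot: [0.0, 0.788, 0.616, 0.001]
contact_force: [-0.0, 0.4, -0.2]
finger_gap: 0.0715
grasp_force: 0.0
```

{"method": "step_arm", "body": {"increments": [[0, 0, 0, 0], [0, 0, 0, 0], [0, 0, 0, 0], [0, 0, 0, 0], [0, 0, 0, 0], [0, 0, 0, 0], [0, 0, 0, 0], [0, 0, 0, 0]]}}

```text
time_s: 28.7
tool_pos: [0.5384, 0.2308, 0.3701]
eef_rot: [-0.0, 0.788, 0.616, 0.0]
contact_force: [-0.0, 0.3, 0.3]
finger_gap: 0.0714
grasp_force: 0.0
```

```bash
python3 - <<'E'
from h import *
t=np.array([.5384,.2309,.2701])
d=np.array([np.cos(-.245),np.sin(-.245)]); e=np.array([-d[1],d[0]])
for i in range(3):
    P=pts(cap('scene','end%d.png'%i)).reshape(-1,3); A=(P[:,:2]-t[:2])@d; B=(P[:,:2]-t[:2])@e
    k=(abs(A)<.03)&(abs(B)<.06)&(P[:,2]>t[2]-.02)&(P[:,2]<t[2]+.03)
    k2=(abs(A)<.08)&(abs(B)<.06)&(P[:,2]<t[2]-.11)&(P[:,2]>t[2]-.18)
    print(A[k].min(),A[k].max(),B[k].min(),B[k].max(),P[k,2].max()-t[2],'| tray',A[k2].min(),A[k2].max(),P[k2,2].min())
im=cv2.imread('pics/end2.png')[60:280,280:480]; cv2.imwrite('pics/c4.png',cv2.resize(im,None,fx=2.7,fy=2.7))
E
```

```text
-0.008552495185933711 0.012893073415872511 -0.041909141067610574 0.03770747115229487 0.013476481428030929 | tray -0.05289190884150979 0.05394350157881726 0.10191930645121172
-0.007383658134256282 0.014148792266005322 -0.04182530130374193 0.03779760043814347 0.0129536871757574 | tray -0.05531500208456836 0.054072611314328486 0.10151362581186174
-0.010986299999375506 0.014811959624061665 -0.04169544065416025 0.03770518513619683 0.013436068843367899 | tray -0.05395142954633041 0.053670300930765615 0.10170902308553698
```

View pics/c4.png

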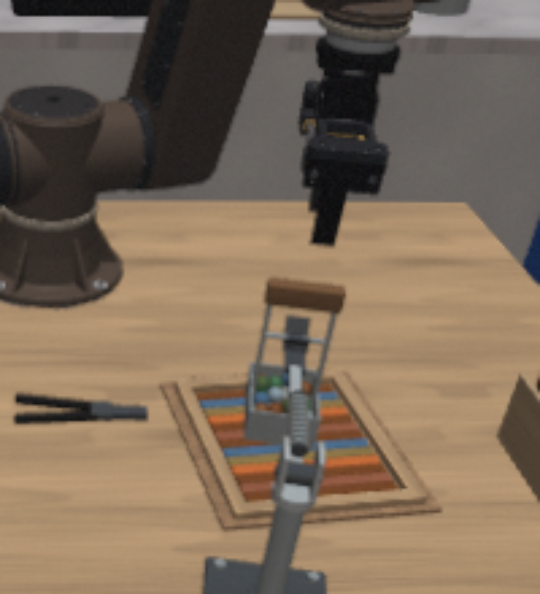

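The basket hangs free, still and upright (handle at (305,295)), and the gripper is clear above it. Handing in.

```bash
python3 -c "
from rig import manip
print(manip.hand_in())"
```

```text
the job is handed in; nothing more can be done
None
```

The basket hangs by its crossbar in the saddle, upright and at rest on the sunken arm; the gripper has let go and is clear, and I've handed the job in (no verdict was returned).

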